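# Fold up the discard tray and sweep the wax off-cuts into it

### The job

Clear the microtome trimming board: first raise both side panels of the blue discard tray upright, then use the scraper to sweep all four loose wax off-cuts off the board into the tray, without touching them with the fingers. Lay the scraper back on its black mat, standing level as it was, and only then raise the tray's front panel upright to close the wax in. Leave the two cassettes and the jar where they are.

Things in the scene. Friction and masses are not known exactly. Their poses are not given: they have to be found in the camera images.
- station: Steel trimming board fixed to the bench (x -240 to -45, y +-75, top z 10) with a blue fold-up tray on its +x end. Origin on the bench under the middle of the tray's front hinge line; x points from board into tray, z up. Tray floor x 0 to 100, y +-68, top z 10; fixed back wall 45 high at x 100 to 104. Three hinged panels 4 thick lie flat, tops level with the board.
- tray_in (a point): Centre of the tray floor's upper surface (station x 50, y 0, z 10), axes as the station's. All hinges are stiff (0.1 N m, about 1.5 N at the tab): a panel stays where it is left. Panels raised, the walls stand 45 above their hinges and the tabs 83.
- left_panel (a joint): Left side wall (station +y side): 0 = lying flat outward (may start a little raised), 1.571 = upright, end stop. Hinge along station x through y 68, z 8; panel 98 long (x 1 to 99), 45 from hinge to free edge.
- right_panel (a joint): Right side wall (station -y side), mirror image of the left: hinge along station x through y -68, z 8. 0 = flat (may start a little raised), 1.571 = upright.
- front_panel (a joint): Front wall between board and tray: 0 = lying flat over station x -45 to 0, level with the board, so that pieces slide over it; 1.571 = upright, tray closed. Hinge along station y through x 0, z 8; panel 132 wide, 45 from hinge to free edge.
- left_tab (a point): Middle of the left panel's yellow tab, a bar 12 wide along the hinge direction, 20 thick, sticking out 38 from the panel's free edge. 65 out from the hinge axis and 6 above it: lying flat, at station x 50, y 133, z 14, tab z 4 to 24. Pinched across the 12 mm from above it can be swung up in an arc, turning between the pads.
- right_tab (a point): The same on the right panel: lying flat, at station x 50, y -133, z 14.
- front_tab (a point): The same kind of tab on the front panel, at its left end beside the swept lane: 12 wide along the hinge (station y 78 to 90), 20 thick, sticking out 38 from the free edge. Point 65 out from the hinge axis and 6 above it: lying flat, at station x -65, y 84, z 14. Next to it lies the board, top z 10.
- scraper: Scraper, 120 g, standing level on blade and tail foot. Red blade 112 wide (y), 40 high, pushing face at x 61, wings at its ends reach forward to x 76 (104 apart inside). Yellow handle bar along x, x -70 to 56, 18 wide, z 28 to 46; steel foot at x -66. Origin on its underside below the middle of the handle, at its centre of mass; x to the blade, z up.
- mat: Black rubber mat, fixed, 170 (x) x 150 (y) x 3 thick: the scraper's place. Origin at the centre of its underside; its x is roughly the scraper's x.
- offcut0: Cream hard-wax off-cut, a block 22 x 20 x 18 high (mm), about 12 g, loose on the board; origin at the centre of its underside.
- offcut1: Cream hard-wax off-cut, a block 24 x 18 x 16 high (mm), about 12 g, loose on the board; origin at the centre of its underside.
- offcut2: Cream hard-wax off-cut, a round stub 24 across, 18 high (mm), about 12 g, loose on the board; origin at the centre of its underside.
- offcut3: Cream hard-wax off-cut, a notched block about 24 x 20 x 20 high (mm), about 12 g, loose on the board; origin at the centre of its underside.
- cassette0: Green tissue cassette 40 x 28 x 6 carrying a cream wax block (13 high in all), lying on the bench beside the board: a specimen, not scrap. Origin at the centre of its underside.
- cassette1: Orange tissue cassette, same size, on the bench at the board's other side. Origin at the centre of its underside.
- jar: Clear specimen jar with white cap, 56 across, 75 high, standing on the bench. Origin at the centre of its underside.

How it is judged:
By the outcome, as a careful person would: the job done as asked, in the order asked, and still so for the second after the job is handed in, with the robot touching nothing.
It also fails if it takes over 72 s, if anything falls off the work surface, if the arm or the gripper's body presses on something with over 40 N, if the wrist force passes 120 N, or if a joint passes its speed limit or range.

### The arm

A 6-joint arm with a two-finger parallel gripper is mounted at the origin on the work surface. World frame = base frame: x ahead of the robot, y to its left, z up, the work surface at z = 0. Lengths are in mm, angles in degrees, forces in N, time in s.
With the tool pointing down it reaches from about 425 to 1125 mm from the base axis. Payload 14.9 kg.
Tool frame: the origin (TCP) lies where the fingers leave the gripper's body, on its centre line; the fingertips stand 78 mm ahead of it and the grasp point (between the pads) lies 60 mm ahead of it; z points along the fingers, y is the line along which they close (so a half turn about z gives the same grasp; the last joint's range is limited). The gripper opens to 91 mm and grips with 3 to 60 N. Pads are 32 mm wide; open, the fingers measure 118 mm over their backs; the gripper's body (76 mm by 178 mm) begins 60 mm behind the grasp point.
Start: joints at [65.014, 21.709, 99.362, -0, 58.929, -1.908], TCP at [274.406, 643.988, 292.232] pointing down, gripper open.
Joint ranges: [-158.91, 158.91], [-42.39, 125.64], [0.06, 152.35], [-60.88, 240.88], [17.5, 164.5], [-176.32, 176.32]. Speed limits (degrees/s): [108.29, 108.29, 136.94, 180, 180, 180].

### API

Orientations are given as a 3x3 rotation matrix whose columns are the frame's x, y, z axes.
In Python, from cell import r, camera, camera_params gives the robot as it stands.
- The arm moves only by the shell command python3 -m creep 'ROWS' [OPENING] [FORCE]. ROWS is JSON, a list of rows, each an object of numbers: "dx", "dy", "dz": the shift along the world's x, y, z in cm; "ax", "ay", "az": the turn, a rotation vector about the world's x, y, z in rad. In form: [{"dx": .., "dy": .., "dz": .., "ax": .., "ay": .., "az": ..}, ...]. A call has 1 to 10 rows; each row is the pose to reach, as a shift and turn from the pose commanded when the call began; what a row does not reach only later rows make up. A row lasts 1/12 s, in which the tool goes at most 41.7 mm and 7.16 degrees, less where a joint would pass 70% of its speed; a pose out of reach is approached as far as the arm can. A call with a gripper value outside its range is refused whole. OPENING is the opening, from 0 (shut) to 1 (fully open), set as the call begins (- or left out, the last holds). The fingers move at their own pace and stop on an object; FORCE is the grip in N (left out, the last holds). Time passes only in rows, so rows that repeat a pose let the fingers close. It gives the time, the measured TCP pose, the force, the opening and the grip force at its end, in the units of the state.
- r.sense(): the state, without advancing time (a new reading comes with each control period).
- camera(name): name is "scene" or "side" or "wrist"; returns the picture (420x560x3 uint8, red, green, blue); there is no depth.
- camera_params(name): a dict with "camera_matrix" (3x3 intrinsics, pixels), "origin" and "rotation" of the camera in the world. Camera axes: x right, y up, looking along -z (the intrinsics and any distortion apply to the point x, -y, -z); pixel columns grow to the right and rows downward; lengths in mm; the calibration is good to about 2 mm. A picture is of the moment at which its call begins: read the wrist's pose just before it. camera_params takes no time and is no camera call; for the wrist camera it gives the pose at the moment of the call.
- r.job_done(): hands the job in; it is judged then, once.
The state is a dict: "time": time; "q": joint angles; "qvel": joint speeds; "joint_torque": joint torques, N m; "position": TCP position; "orientation": TCP orientation; "contact_force": force on the tool from outside, world axes, zero at the start; "moment": the same for the moment, N m; "gripper_width": finger opening in mm; "finger_force": force on a finger pad.
Only numpy, scipy, OpenCV 4.12 (cv2) and the standard library are available. Lean on these libraries where they do the work, as an engineer would, in place of code of your own. Each camera call takes 0.05 s, during which the arm holds its last target. There are 200 camera calls.

## Working session

There is one attempt and no reset: what is moved stays moved. The work goes in short steps, Python scripts to look and compute and a shell command to move; the robot and the scene stay as the last step left them, time stands still between calls to the robot, and variables do not carry over. Pictures are saved under pics/ and viewed, at most 10 in all, crops included, and the job is handed in when it is done.

```bash
ls; mkdir -p pics; python3 - <<'E'
from cell import r,camera,camera_params
import cv2,numpy as np
for n in("scene","side"):
    im=camera(n);cv2.imwrite(f"pics/{n}0.png",im[:,:,::-1]);p=camera_params(n);print(n,{k:np.round(v,3).tolist() if not isinstance(v,str) else v for k,v in p.items()})
s=r.sense();print(s)
E
```

```text
pics
scene {'camera_matrix': [[388.268, 0.0, 276.999], [0.0, 388.268, 205.961], [0.0, 0.0, 1.0]], 'origin': [855.784, -444.45, 728.896], 'rotation': [[0.79, -0.513, 0.336], [0.613, 0.667, -0.423], [-0.008, 0.54, 0.842]]}
side {'camera_matrix': [[388.826, 0.0, 279.645], [0.0, 388.826, 203.842], [0.0, 0.0, 1.0]], 'origin': [294.231, 384.186, 543.281], 'rotation': [[-0.865, 0.341, -0.369], [-0.502, -0.568, 0.652], [0.013, 0.749, 0.663]]}
{'time': 0.1, 'q': array([ 6.50142257e+01,  2.17367280e+01,  9.93932925e+01,  1.66083711e-03,
        5.89281702e+01, -1.90689065e+00]), 'qvel': array([-0.00284295, -0.0945505 , -0.05769101,  0.02055211, -0.04465469,
        0.0459115 ]), 'joint_torque': array([ 3.18948551e-04, -7.65050483e+01, -4.35291910e+01,  6.52872724e-02,
        3.99000419e-02, -3.26923043e-05]), 'position': array([274.26611144, 643.72010664, 291.63004489]), 'orientation': array([[-9.19960148e-01,  3.92011636e-01, -4.51494637e-04],
       [ 3.92011891e-01,  9.19959700e-01, -9.10081903e-04],
       [ 5.85941755e-05, -1.01423035e-03, -9.99999484e-01]]), 'contact_force': array([-0.05955258,  0.85615551,  0.2575514 ]), 'moment': array([-0.0034829 , -0.02637847, -0.03698827]), 'finger_force': 0.0, 'gripper_width': 91.39724987938729}
```

View pics/scene0.png

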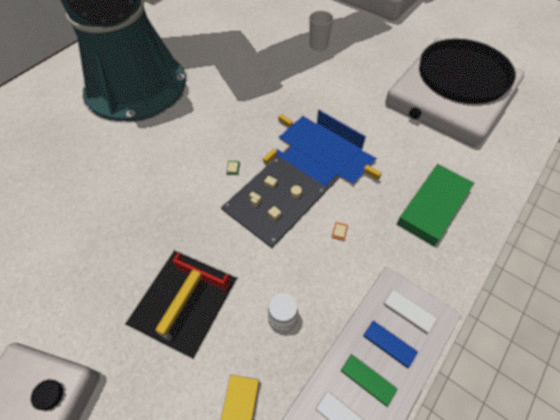

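View pics/side0.png

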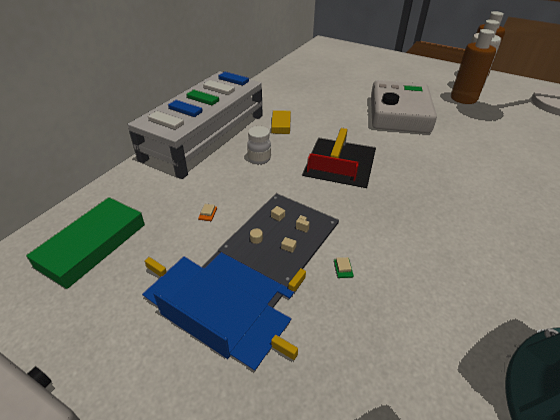

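```bash
cat > h.py <<'E'
import numpy as np,cv2
from cell import r,camera,camera_params
def proj(P,c):
    p=c;d=(np.atleast_2d(P)-p["origin"])@np.array(p["rotation"]);K=np.array(p["camera_matrix"])
    q=np.c_[d[:,0],-d[:,1],-d[:,2]]@K.T
    return q[:,:2]/q[:,2:]
def back(uv,z,c):
    K=np.array(c["camera_matrix"]);uv=np.atleast_2d(uv).astype(float)
    d=np.c_[uv,np.ones(len(uv))]@np.linalg.inv(K).T
    d=(d*[1,-1,-1])@np.array(c["rotation"]).T;o=np.array(c["origin"])
    return o+d*((z-o[2])/d[:,2])[:,None]
def T(x,y,yaw,P):
    P=np.atleast_2d(P).astype(float);c,s=np.cos(yaw),np.sin(yaw)
    return P@np.array([[c,s,0],[-s,c,0],[0,0,1]])+[x,y,0]
E
python3 - <<'E'
from h import *
S=camera_params("scene");D=camera_params("side")
print({k for k in S})
a=cv2.imread("pics/scene0.png");b=cv2.imread("pics/side0.png")
for n,im,c in(("scene",a,S),("side",b,D)):
    hsv=cv2.cvtColor(im,cv2.COLOR_BGR2HSV)
    for nm,lo,hi in(("yel",(18,150,90),(32,255,255)),("red",(0,180,60),(6,255,255)),("blue",(105,170,50),(125,255,255)),("cream",(12,60,150),(28,149,255)),("blk",(0,0,0),(180,255,45)),("org",(6,170,100),(16,255,255)),("grn",(50,120,50),(85,255,200))):
        m=cv2.inRange(hsv,lo,hi);k,l,st,ce=cv2.connectedComponentsWithStats(m)
        for i in range(1,k):
            if st[i,4]>14: print(n,nm,st[i],ce[i].round(1),back(ce[i],12,c)[0,:2].round())
Z=np.hstack([cv2.resize(a[105:255,215:390],None,fx=2.28,fy=2.28,interpolation=2),cv2.resize(b[185:375,140:360],None,fx=1.8,fy=1.8,interpolation=2)[:342]])
cv2.imwrite("pics/z.png",Z);print(Z.shape)
E
```

```text
{'origin', 'rotation', 'camera_matrix'}
scene yel [280 115  11  11  64] [284.8 120.1] [425. 134.]
scene yel [264 150  12  13  75] [269.5 155.9] [468.  17.]
scene yel [366 166  14  13  99] [372.1 171.9] [687. 124.]
scene yel [155 270  46  65 791] [177.4 302.2] [ 552. -371.]
scene yel [ 222  376   37   44 1232] [240.1 398.8] [ 754. -423.]
scene red [174 254  55  35 318] [201.4 273. ] [ 547. -300.]
scene blue [ 278  112   96   73 3935] [324.9 150.2] [563. 113.]
scene blue [365 322  51  45 878] [390.4 343.9] [ 909. -192.]
scene cream [278 114  15   9  28] [284.9 117.1] [419. 143.]
scene cream [263 149  13  10  22] [268.5 152.7] [460.  24.]
scene cream [228 163   9   9  68] [232.2 166.8] [419. -62.]
scene cream [369 166  12   9  21] [375.4 169.4] [689. 135.]
scene cream [265 176  11   9  64] [270.3 180.3] [514. -38.]
scene cream [291 186  11   9  68] [295.9 189.6] [576. -24.]
scene cream [251 193   9  10  57] [254.7 197.2] [516. -96.]
scene cream [268 207  12  10  71] [274.  211.6] [ 573. -100.]
scene cream [333 222  14  16 167] [339.5 230. ] [711. -51.]
scene cream [220 374  39  46 107] 
[... 2270 characters left out ...]
73   45 1268] [349.4 166.1] [ 517. -336.]
side blk [170 145  18  34 368] [179.1 161.6] [ 866. -146.]
side blk [135 149  14  14 115] [141.2 156.2] [ 957. -117.]
side blk [302 221  36  48  84] [319.5 244.9] [469. -77.]
side blk [273 295  10  12  17] [277.2 300.4] [475.  66.]
side blk [ 506  331   54   89 4190] [534.6 378.9] [106.  -4.]
side blk [ 28 367  23  21 238] [ 39.3 376.8] [692. 337.]
side org [199 207  18  14  78] [207.3 215.7] [695. -34.]
side grn [404  86  18   5  68] [412.9  88. ] [ 506. -828.]
side grn [187  90  32  14 237] [202.4  96.8] [1028. -436.]
side grn [  27  198  116   91 4883] [ 85.3 241.6] [844. 137.]
side grn [334 260  19  18 109] [343.  272.4] [407. -40.]
(342, 795, 3)
```

View pics/z.png

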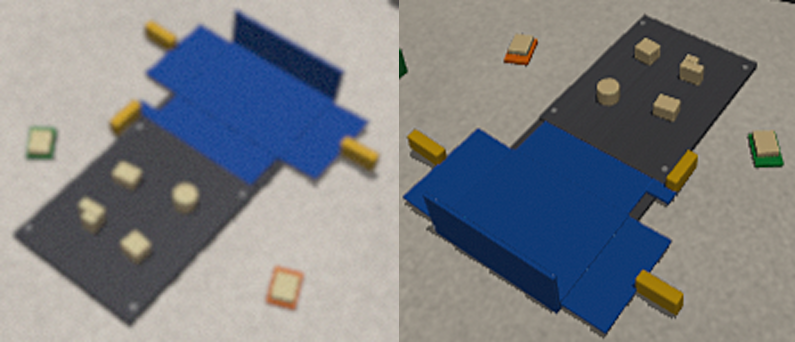

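```bash
cat > fit.py <<'E'
from h import *
from scipy.optimize import least_squares,minimize
S=camera_params("scene");D=camera_params("side")
A=[cv2.cvtColor(cv2.imread(f"pics/{n}0.png"),cv2.COLOR_BGR2HSV) for n in("scene","side")];C=[S,D]
def box(x0,x1,y0,y1,z0,z1): return np.array([[x,y,z] for x in(x0,x1) for y in(y0,y1) for z in(z0,z1)],float)
def tab(side,a):
    R=np.array([65*np.cos(a)-6*np.sin(a),65*np.sin(a)+6*np.cos(a)]);return [50,side*(68+R[0]),8+R[1]]
obs={(0,'L'):(284.8,119.3),(0,'F'):(269.3,155.2),(0,'R'):(372.6,171.5),(1,'L'):(284.8,345.1),(1,'F'):(296.7,278.5),(1,'R'):(155,264.8)}
pts=[(0,(221.6,208.1),(-240,75,10)),(0,(272,247.5),(-240,-75,10)),(1,(276.7,193.3),(-240,-75,10)),(1,(337.8,221.1),(-240,75,10))]
def res(p,full=False):
    x,y,w,l,rr=p;o=[]
    tp={'L':tab(1,l),'R':tab(-1,rr),'F':[-65,84,14]}
    for (c,k),uv in obs.items(): o.append(proj(T(x,y,w,tp[k]),C[c])[0]-uv)
    for c,uv,P in pts:o.append(proj(T(x,y,w,P),C[c])[0]-uv)
    return np.array(o) if full else np.ravel(o)
f=least_squares(res,[557,70,1.57,.1,.1],loss="soft_l1")
st=f.x;print("station",st.round(3));print(res(st,True).round(1).tolist())
def inst(P):
    c,s=np.cos(st[2]),np.sin(st[2]);d=np.atleast_2d(P)[:,:2]-st[:2];return np.c_[c*d[:,0]+s*d[:,1],-s*d[:,0]+c*d[:,1]].round(1)
# off-cuts via triangulation of centroids, z~10..28
cs=[((270.3,180.3),(288.5,241.7)),((295.9,189.6),(255.8,232.5)),((254.7,197.2),(302.6,220.1)),((274,211.6),(277.8,210.1)),((232.2,166.8),(343.2,263)),((339.5,230),(207.1,208.2))]
for a,b in cs:
    q=least_squares(lambda P:np.r_[proj(P,S)[0]-a,proj(P,D)[0]-b],[550,-50,20]).x;print("piece",q.round(1),inst(q))
def sil(boxes,masks,x0,step):
    def cost(p):
        t=0
        for c,m in zip(C,masks):
            k=np.zeros(m.shape,np.uint8)
            for bx in boxes:
                h=cv2.convexHull((proj(T(p[0],p[1],p[2],bx),c)*16).astype(np.int32));cv2.fillConvexPoly(k,h,255,8,4)
            t+=1-(np.minimum(k,m)>127).sum()/(np.maximum(k,m)>127).sum() if 0 else np.abs(k.astype(float)-m).sum()/m.sum()
        return t
    b=min((minimize(cost,x0+np.array(j),method="Nelder-Mead",options=dict(initial_simplex=[x0+np.array(j)]+[x0+np.array(j)+np.eye(3)[i]*step[i] for i in range(3)],maxiter=300)) for j in([0,0,0],[8,8,.1],[-8,8,-.1])),key=lambda r:r.fun)
    return b.x,b.fun
def mk(lohi,roi):
    o=[]
    for im,rc in zip(A,roi):
        m=np.zeros(im.shape[:2],np.uint8)
        x,y,w,h=rc
        for lo,hi in lohi: m[y:y+h,x:x+w]|=cv2.inRange(im,lo,hi)[y:y+h,x:x+w]
        o.append(m)
    return o
Y=[((14,130,60),(34,255,255))];Rd=[((0,150,40),(8,255,255)),((174,150,40),(180,255,255))]
roiS=[(115,240,130,125),(295,120,90,75)]
print("scraper",sil([box(-70,56,-9,9,28,46)],mk(Y,roiS),np.array([550,-370,1.7]),[5,5,.1]))
print("scraperR",sil([box(-70,56,-9,9,28,46),box(57,61,-56,56,0,40),box(57,76,-56,-52,0,40),box(57,76,52,56,0,40)],mk(Y+Rd,roiS),np.array([550,-370,1.7]),[5,5,.1]))
M=mk(Y+Rd+[((0,0,0),(180,255,60))],roiS)
sb=sil([box(-85,85,-75,75,0,3)],M,np.array([560,-375,1.7]),[5,5,.1]);print("mat",sb)
E
python3 fit.py
```

```text
station [5.55486e+02 7.45300e+01 1.52400e+00 6.80000e-02 1.25000e-01]
[[-0.7, -0.2], [-0.6, 1.3], [0.1, -0.0], [-0.4, 0.1], [-0.2, 0.1], [-1.2, 0.1], [-2.1, -1.5], [-1.0, -1.3], [-1.8, -1.5], [0.0, -2.5]]
piece [518.3 -45.4  23.1] [[-121.5   31.5]]
piece [580.5 -32.4  25.7] [[-105.7  -30. ]]
piece [ 521.1 -104.5   27.2] [[-180.4   25.9]]
piece [ 577.1 -106.8   25.2] [[-180.1  -30.1]]
piece [415.7 -61.3   9.6] [[-142.3  133.2]]
piece [710.1 -51.5  11.3] [[-118.6 -160.4]]
scraper (array([ 561.66357214, -362.64464003,    1.80425265]), np.float64(0.4880510983019162))
scraperR (array([ 561.80072219, -363.23072613,    1.80294841]), np.float64(0.26569713758079405))
mat (array([ 550.20843388, -362.57914796,    1.81143966]), np.float64(0.2308408773201292))
```

```bash
python3 -m creep '[{"dx":20.5,"dy":-52.4,"dz":5,"az":0.356},{"dx":20.5,"dy":-52.4,"dz":5,"az":0.356},{"dx":20.5,"dy":-52.4,"dz":5,"az":0.356},{"dx":20.5,"dy":-52.4,"dz":5,"az":0.356},{"dx":20.5,"dy":-52.4,"dz":5,"az":0.356},{"dx":20.5,"dy":-52.4,"dz":5,"az":0.356},{"dx":20.5,"dy":-52.4,"dz":5,"az":0.356},{"dx":20.5,"dy":-52.4,"dz":5,"az":0.356},{"dx":20.5,"dy":-52.4,"dz":5,"az":0.356},{"dx":20.5,"dy":-52.4,"dz":5,"az":0.356}]' 0.6
```

```text
$[0]: bad value
```

```bash
python3 -m creep '[{"dx":20.5,"dy":-52.4,"dz":5.0,"ax":0,"ay":0,"az":0.356},{"dx":20.5,"dy":-52.4,"dz":5.0,"ax":0,"ay":0,"az":0.356}]' 0.6; python3 -m creep '[{"dx":1.5,"dy":-4.0,"dz":0.5,"ax":0,"ay":0,"az":0.036}]' 0.6;  python3 -m creep -h | head -30
```

```text
time: 0.27
position: [304.2, 566.4, 298.8]
orientation: [[-0.989, 0.145, -0.0], [0.145, 0.989, -0.001], [0.0, -0.001, -1.0]]
contact_force: [1.4, -0.3, 0.1]
gripper_width: 80.6
finger_force: 0.0
time: 0.35
position: [319.0, 526.4, 303.7]
orientation: [[-0.994, 0.108, -0.001], [0.108, 0.994, -0.001], [0.0, -0.001, -1.0]]
contact_force: [-0.1, 0.2, 0.8]
gripper_width: 74.3
finger_force: 0.0invalid input: not JSON, or not a number
```

```bash
python3 -m creep '[{"dx":16.1,"dy":-40.6,"dz":3.6,"ax":0,"ay":0,"az":0.06},{"dx":16.1,"dy":-40.6,"dz":3.6,"ax":0,"ay":0,"az":0.06},{"dx":16.1,"dy":-40.6,"dz":3.6,"ax":0,"ay":0,"az":0.06},{"dx":16.1,"dy":-40.6,"dz":3.6,"ax":0,"ay":0,"az":0.06},{"dx":16.1,"dy":-40.6,"dz":3.6,"ax":0,"ay":0,"az":0.06},{"dx":16.1,"dy":-40.6,"dz":3.6,"ax":0,"ay":0,"az":0.06},{"dx":16.1,"dy":-40.6,"dz":3.6,"ax":0,"ay":0,"az":0.06},{"dx":16.1,"dy":-40.6,"dz":3.6,"ax":0,"ay":0,"az":0.06},{"dx":16.1,"dy":-40.6,"dz":3.6,"ax":0,"ay":0,"az":0.06},{"dx":16.1,"dy":-40.6,"dz":3.6,"ax":0,"ay":0,"az":0.06}]'
python3 - <<'E'
from h import *
print(r.sense()["position"].round(1));p=camera_params("wrist");im=camera("wrist");cv2.imwrite("pics/w1.png",im[:,:,::-1])
print(p)
import pickle;pickle.dump(p,open("w1.pkl","wb"))
E
```

```text
time: 1.18
position: [472.4, 139.9, 338.9]
orientation: [[-0.998, 0.057, 0.0], [0.057, 0.998, 0.0], [-0.0, 0.0, -1.0]]
contact_force: [1.5, -0.3, -0.3]
gripper_width: 54.8
finger_force: 0.0
[472.4 139.9 338.9]
{'camera_matrix': array([[338.41624034,   0.        , 284.78071468],
       [  0.        , 338.41624034, 217.18354181],
       [  0.        ,   0.        ,   1.        ]]), 'origin': array([401.92558976, 143.23036694, 431.18786777]), 'rotation': array([[ 5.71606508e-02, -9.65584467e-01, -2.53730759e-01],
       [ 9.98364959e-01,  5.52172791e-02,  1.47804066e-02],
       [-2.61408860e-04, -2.54160756e-01,  9.67161952e-01]])}
```

View pics/w1.png

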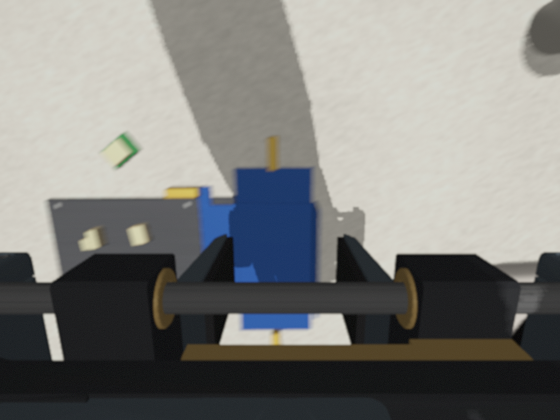

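```bash
cat >> fit.py <<'E'
import pickle
W=pickle.load(open("w1.pkl","rb"));im=cv2.imread("pics/w1.png");h=cv2.cvtColor(im,cv2.COLOR_BGR2HSV)[:300]
m=cv2.inRange(h,(14,130,50),(34,255,255));k,l,s_,ce=cv2.connectedComponentsWithStats(m)
for i in range(1,k):
    if s_[i,4]>20 and s_[i,1]<240:print("w",s_[i],ce[i].round(1),back(ce[i],16,W)[0].round(1))
print("pred L,F,corner",proj(T(*st[:3],[tab(1,st[3]),[-65,84,14],[-240,75,10]]),W).round(1))
print("meas corner",back((52,199),10,W))
E
python3 fit.py | tail -7
```

```text
mat (array([ 550.20843388, -362.57914796,    1.81143966]), np.float64(0.2308408773201292))
w [270 138   5  31 126] [272.4 152.8] [429.7 126.6  16. ]
w [167 188  30  10 263] [182.2 192.8] [472.2  11.2  16. ]
pred L,F,corner [[275.6 149.2]
 [184.2 189.5]
 [ 47.7 197.3]]
meas corner [[ 471.73304711 -156.79604575   10.        ]]
```

```bash
cat >> fit.py <<'E'
C.append(W);obs[(2,'L')]=(272.4,152.8);obs[(2,'F')]=(182.2,192.8);pts.append((2,(51.5,198.5),(-240,75,10)))
f=least_squares(res,st,loss="soft_l1");st=f.x;print("station2",st.round(3));print(res(st,True).round(1).tolist())
for n,a in(("L",st[3]),("R",st[4])):
    sd=1 if n=="L" else -1
    for b in np.r_[a,np.arange(.2,1.61,.2),1.571]:
        print(n,round(b,2),T(*st[:3],[50,sd*(68+71*np.cos(b)-13*np.sin(b)),8+71*np.sin(b)+13*np.cos(b)])[0].round(1))
E
python3 fit.py | tail -22; python3 - <<'E'
from h import *
s=r.sense();print(s["position"],s["q"].round(1))
E
```

```text
station2 [5.5660e+02 7.3763e+01 1.5260e+00 6.5000e-02 1.2200e-01]
[[-0.6, 0.2], [-0.4, 1.7], [0.3, 0.4], [-0.6, -0.7], [-0.6, -0.6], [-1.4, -0.3], [2.4, -2.7], [1.4, -2.3], [-1.8, -0.8], [-0.6, -0.7], [-2.3, -1.9], [-0.5, -3.1], [-4.2, 0.1]]
L 0.07 [421.  129.9  25.6]
L 0.2 [424.  129.8  34.8]
L 0.4 [430.7 129.5  47.6]
L 0.6 [439.7 129.1  58.8]
L 0.8 [450.8 128.6  68. ]
L 1.0 [463.5 128.   74.8]
L 1.2 [477.3 127.4  78.9]
L 1.4 [491.7 126.7  80.2]
L 1.6 [506.  126.1  78.6]
L 1.57 [503.9 126.2  79. ]
R 0.12 [695.6 117.5  29.6]
R 0.2 [693.7 117.6  34.8]
R 0.4 [687.1 117.9  47.6]
R 0.6 [678.  118.3  58.8]
R 0.8 [666.9 118.8  68. ]
R 1.0 [654.2 119.4  74.8]
R 1.2 [640.4 120.   78.9]
R 1.4 [626.  120.7  80.2]
R 1.6 [611.7 121.3  78.6]
R 1.57 [613.8 121.2  79. ]
[474.67370482 135.17706601 339.60180286] [ 1.32e+01 -9.00e-01  1.21e+02 -1.00e-01  5.98e+01 -7.33e+01]
```

```bash
python3 -m creep '[{"dx":-5.2,"dy":-0.7,"dz":-20,"ax":0,"ay":0,"az":0.012},{"dx":-5.2,"dy":-0.7,"dz":-20,"ax":0,"ay":0,"az":0.012},{"dx":-5.2,"dy":-0.7,"dz":-20,"ax":0,"ay":0,"az":0.012},{"dx":-5.2,"dy":-0.7,"dz":-20,"ax":0,"ay":0,"az":0.012},{"dx":-5.2,"dy":-0.7,"dz":-20,"ax":0,"ay":0,"az":0.012},{"dx":-5.2,"dy":-0.7,"dz":-20,"ax":0,"ay":0,"az":0.012},{"dx":-5.2,"dy":-0.7,"dz":-20,"ax":0,"ay":0,"az":0.012},{"dx":-5.2,"dy":-0.7,"dz":-20,"ax":0,"ay":0,"az":0.012}]'
```

```text
time: 1.9
position: [421.8, 135.3, 140.5]
orientation: [[-0.999, 0.045, 0.002], [0.045, 0.999, 0.0], [-0.002, 0.001, -1.0]]
contact_force: [0.1, 0.9, -0.1]
gripper_width: 54.5
finger_force: 0.0
```

```bash
python3 -m creep '[{"dx":0,"dy":-0.7,"dz":-2.7,"ax":0,"ay":0,"az":0},{"dx":0,"dy":-0.7,"dz":-5.4,"ax":0,"ay":0,"az":0},{"dx":0,"dy":-0.7,"dz":-5.4,"ax":0,"ay":0,"az":0},{"dx":0,"dy":-0.7,"dz":-5.4,"ax":0,"ay":0,"az":0}]' && python3 -m creep '[{"dx":0,"dy":0,"dz":0,"ax":0,"ay":0,"az":0},{"dx":0,"dy":0,"dz":0,"ax":0,"ay":0,"az":0},{"dx":0,"dy":0,"dz":0,"ax":0,"ay":0,"az":0},{"dx":0,"dy":0,"dz":0,"ax":0,"ay":0,"az":0},{"dx":0,"dy":0,"dz":0,"ax":0,"ay":0,"az":0},{"dx":0,"dy":0,"dz":0,"ax":0,"ay":0,"az":0}]' 0 20
```

```text
time: 2.23
position: [421.4, 128.2, 86.1]
orientation: [[-0.999, 0.045, 0.001], [0.045, 0.999, 0.0], [-0.001, 0.0, -1.0]]
contact_force: [-0.1, -0.5, 0.4]
gripper_width: 54.8
finger_force: 0.0
time: 2.73
position: [420.4, 128.1, 85.0]
orientation: [[-0.999, 0.045, 0.001], [0.045, 0.999, 0.0], [-0.001, 0.0, -1.0]]
contact_force: [-3.0, 18.5, 2.7]
gripper_width: 17.6
finger_force: 9.6
```

```bash
python3 -m creep '[{"dx":0,"dy":0.25,"dz":0,"ax":0,"ay":0,"az":0},{"dx":0,"dy":0.25,"dz":0,"ax":0,"ay":0,"az":0},{"dx":0,"dy":0.25,"dz":0,"ax":0,"ay":0,"az":0},{"dx":0,"dy":0.25,"dz":0,"ax":0,"ay":0,"az":0}]' 0 20
```

```text
time: 3.07
position: [420.5, 131.1, 85.0]
orientation: [[-0.999, 0.045, 0.001], [0.045, 0.999, 0.001], [-0.001, 0.001, -1.0]]
contact_force: [-2.6, 14.2, 4.3]
gripper_width: 12.0
finger_force: 20.0
```

```bash
python3 -m creep '[{"dx":0.3,"dy":0.1,"dz":0.9,"ax":0,"ay":0,"az":0},{"dx":1.0,"dy":0.1,"dz":2.2,"ax":0,"ay":0,"az":0},{"dx":1.9,"dy":0,"dz":3.3,"ax":0,"ay":0,"az":0},{"dx":3.0,"dy":0,"dz":4.25,"ax":0,"ay":0,"az":0},{"dx":4.3,"dy":-0.1,"dz":4.9,"ax":0,"ay":0,"az":0},{"dx":5.6,"dy":-0.1,"dz":5.3,"ax":0,"ay":0,"az":0},{"dx":7.1,"dy":-0.2,"dz":5.45,"ax":0,"ay":0,"az":0},{"dx":8.3,"dy":-0.25,"dz":5.35,"ax":0,"ay":0,"az":0},{"dx":8.7,"dy":-0.25,"dz":5.3,"ax":0,"ay":0,"az":0},{"dx":8.7,"dy":-0.25,"dz":5.3,"ax":0,"ay":0,"az":0}]' 0 20
```

```text
time: 3.9
position: [508.2, 127.6, 138.0]
orientation: [[-0.999, 0.045, 0.0], [0.045, 0.999, -0.001], [-0.0, -0.001, -1.0]]
contact_force: [0.7, -5.4, 8.2]
gripper_width: 11.7
finger_force: 20.0
```

```bash
python3 -m creep '[{"dx":0.3,"dy":0,"dz":-0.05,"ax":0,"ay":0,"az":0},{"dx":0.6,"dy":0,"dz":-0.1,"ax":0,"ay":0,"az":0},{"dx":0.6,"dy":0,"dz":-0.1,"ax":0,"ay":0,"az":0}]'
python3 - <<'E'
from h import *
for n in("scene","side"): cv2.imwrite(f"pics/{n}1.png",camera(n)[:,:,::-1])
a=cv2.imread("pics/scene1.png");b=cv2.imread("pics/side1.png")
cv2.imwrite("pics/z1.png",np.hstack([cv2.resize(a[60:230,230:400],None,fx=2.3,fy=2.3),cv2.resize(b[185:355,140:310],None,fx=2.3,fy=2.3)]))
E
```

```text
time: 4.15
position: [513.2, 127.5, 136.8]
orientation: [[-0.999, 0.044, -0.001], [0.044, 0.999, -0.001], [0.001, -0.001, -1.0]]
contact_force: [-0.7, -7.0, 8.7]
gripper_width: 11.9
finger_force: 20.0
```

View pics/z1.png

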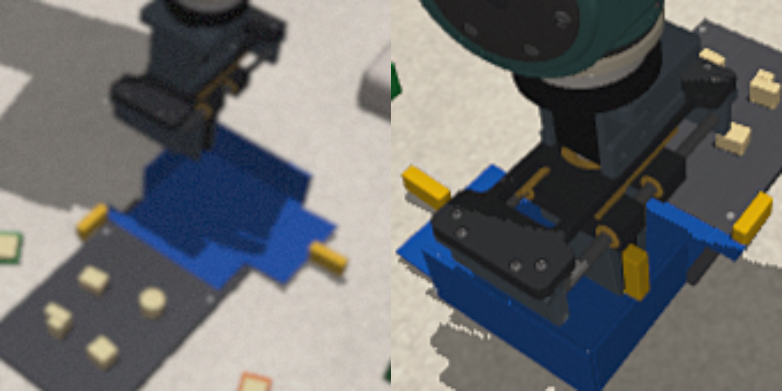

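```bash
python3 -m creep '[{"dx":0.4,"dy":0,"dz":0,"ax":0,"ay":0,"az":0},{"dx":0.8,"dy":0,"dz":0,"ax":0,"ay":0,"az":0},{"dx":0.8,"dy":0,"dz":0,"ax":0,"ay":0,"az":0}]'
python3 - <<'E'
from h import *
exec(open("fit.py").read().split("f=least")[0])
h=cv2.cvtColor(camera("side")[:,:,::-1].copy(),cv2.COLOR_BGR2HSV);cv2.imwrite("pics/s2.png",h)
m=cv2.inRange(h,(14,130,50),(34,255,255));k,l,s,ce=cv2.connectedComponentsWithStats(m)
for i in range(1,k):
    if s[i,4]>40 and s[i,1]>200:print(s[i],ce[i].round(1))
st=[556.6,73.8,1.526]
for a in(1.3,1.45,1.571):
    c,s_=np.cos(a),np.sin(a);b=box(44,56,0,1,0,1);o=[]
    for x in(44,56):
        for rr in(45,83):
            for hh in(-4,16): o.append([x,68+rr*c-hh*s_,8+rr*s_+hh*c])
    p=proj(T(*st,o),D);print(a,p.min(0).round(1),p.max(0).round(1),proj(T(*st,tab(1,a)),D).round(1))
E
```

```text
time: 4.5
position: [517.5, 127.3, 135.4]
orientation: [[-0.999, 0.045, -0.011], [0.045, 0.999, -0.002], [0.01, -0.002, -1.0]]
contact_force: [-22.6, -4.0, 15.1]
gripper_width: 11.7
finger_force: 20.0
[226 239  36  41 114] [241.6 261.1]
[211 248  17  10  66] [218.1 253.5]
[145 257  21  18 197] [154.  265.6]
[191 257  16  15  76] [198.3 263.7]
[288 268  18  23 222] [296.8 279.6]
[238 289  14  26 274] [244.5 301.7]
1.3 [242.7 292.7] [264. 319.] [[253.3 305.8]]
1.45 [238.8 288.6] [256.8 316.1] [[247.6 302.1]]
1.571 [234.2 285.9] [251.8 313.9] [[243.2 299.6]]
```

```bash
python3 -m creep '[{"dx":0,"dy":0,"dz":0,"ax":0,"ay":0,"az":0},{"dx":0,"dy":0,"dz":0,"ax":0,"ay":0,"az":0},{"dx":0,"dy":0,"dz":0,"ax":0,"ay":0,"az":0},{"dx":0,"dy":0,"dz":0.0,"ax":0,"ay":0,"az":0}]' 0.6; python3 -m creep '[{"dx":0,"dy":0,"dz":4,"ax":0,"ay":0,"az":0},{"dx":4,"dy":0,"dz":6,"ax":0,"ay":0,"az":0},{"dx":8,"dy":0,"dz":6,"ax":0,"ay":0,"az":0},{"dx":12,"dy":-0.4,"dz":6,"ax":0,"ay":0,"az":0},{"dx":16,"dy":-0.6,"dz":6,"ax":0,"ay":0,"az":0},{"dx":17.8,"dy":-0.8,"dz":4,"ax":0,"ay":0,"az":0},{"dx":17.8,"dy":-0.8,"dz":1.5,"ax":0,"ay":0,"az":0},{"dx":17.8,"dy":-0.8,"dz":1.5,"ax":0,"ay":0,"az":0},{"dx":17.8,"dy":-0.8,"dz":1.5,"ax":0,"ay":0,"az":0}]'
```

```text
time: 4.88
position: [521.5, 128.0, 136.8]
orientation: [[-0.999, 0.045, 0.001], [0.045, 0.999, 0.0], [-0.001, 0.0, -1.0]]
contact_force: [-0.5, 0.3, -0.6]
gripper_width: 35.6
finger_force: 0.0
time: 5.63
position: [698.3, 119.8, 150.5]
orientation: [[-0.999, 0.045, -0.003], [0.045, 0.999, -0.0], [0.003, -0.001, -1.0]]
contact_force: [0.2, 0.1, 0.2]
gripper_width: 54.5
finger_force: 0.0
```

```bash
python3 -m creep '[{"dx":-0.4,"dy":-0.1,"dz":-3,"ax":0,"ay":0,"az":0},{"dx":-0.4,"dy":-0.1,"dz":-6.1,"ax":0,"ay":0,"az":0},{"dx":-0.4,"dy":-0.1,"dz":-6.1,"ax":0,"ay":0,"az":0},{"dx":-0.4,"dy":-0.1,"dz":-6.1,"ax":0,"ay":0,"az":0}]' && python3 -m creep '[{"dx":0,"dy":0,"dz":0,"ax":0,"ay":0,"az":0},{"dx":0,"dy":0,"dz":0,"ax":0,"ay":0,"az":0},{"dx":0,"dy":0,"dz":0,"ax":0,"ay":0,"az":0},{"dx":0,"dy":0,"dz":0,"ax":0,"ay":0,"az":0},{"dx":0,"dy":0,"dz":0,"ax":0,"ay":0,"az":0},{"dx":0,"dy":0,"dz":0,"ax":0,"ay":0,"az":0},{"dx":0,"dy":0,"dz":0,"ax":0,"ay":0,"az":0}]' 0 20
```

```text
time: 5.97
position: [694.7, 119.1, 91.3]
orientation: [[-0.999, 0.045, -0.002], [0.045, 0.999, -0.0], [0.002, -0.0, -1.0]]
contact_force: [1.0, -1.2, 0.0]
gripper_width: 54.8
finger_force: 0.0
time: 6.55
position: [695.4, 118.7, 90.9]
orientation: [[-0.999, 0.045, 0.0], [0.045, 0.999, -0.0], [-0.0, -0.0, -1.0]]
contact_force: [0.8, -13.1, 1.1]
gripper_width: 11.3
finger_force: 20.0
```

```bash
python3 -m creep '[{"dx":-0.2,"dy":-0.1,"dz":0.5,"ax":0,"ay":0,"az":0},{"dx":-0.85,"dy":-0.05,"dz":1.8,"ax":0,"ay":0,"az":0},{"dx":-1.8,"dy":0,"dz":2.9,"ax":0,"ay":0,"az":0},{"dx":-2.9,"dy":0,"dz":3.85,"ax":0,"ay":0,"az":0},{"dx":-4.1,"dy":0.1,"dz":4.5,"ax":0,"ay":0,"az":0},{"dx":-5.5,"dy":0.15,"dz":4.9,"ax":0,"ay":0,"az":0},{"dx":-7.0,"dy":0.2,"dz":5.05,"ax":0,"ay":0,"az":0},{"dx":-8.2,"dy":0.25,"dz":4.95,"ax":0,"ay":0,"az":0},{"dx":-8.8,"dy":0.25,"dz":4.8,"ax":0,"ay":0,"az":0},{"dx":-8.8,"dy":0.25,"dz":4.8,"ax":0,"ay":0,"az":0}]' 0 20; python3 -m creep '[{"dx":-0.3,"dy":0,"dz":0,"ax":0,"ay":0,"az":0},{"dx":-0.5,"dy":0,"dz":-0.1,"ax":0,"ay":0,"az":0},{"dx":-0.5,"dy":0,"dz":-0.1,"ax":0,"ay":0,"az":0}]'
```

```text
time: 7.38
position: [608.3, 122.1, 140.9]
orientation: [[-0.999, 0.045, 0.005], [0.045, 0.999, 0.001], [-0.004, 0.001, -1.0]]
contact_force: [-3.5, 4.1, 18.9]
gripper_width: 11.9
finger_force: 20.0
time: 7.63
position: [604.1, 122.3, 139.8]
orientation: [[-0.999, 0.045, 0.005], [0.045, 0.999, 0.001], [-0.005, 0.002, -1.0]]
contact_force: [-0.8, 6.1, 18.0]
gripper_width: 11.7
finger_force: 20.0
```

```bash
python3 -m creep '[{"dx":-0.4,"dy":0,"dz":0,"ax":0,"ay":0,"az":0},{"dx":-0.8,"dy":0,"dz":0,"ax":0,"ay":0,"az":0},{"dx":-0.8,"dy":0,"dz":0,"ax":0,"ay":0,"az":0}]'
```

```text
time: 7.88
position: [598.7, 122.3, 139.8]
orientation: [[-0.999, 0.045, 0.012], [0.045, 0.999, 0.002], [-0.012, 0.003, -1.0]]
contact_force: [22.5, 7.2, -6.6]
gripper_width: 11.9
finger_force: 20.0
```

```bash
python3 -m creep '[{"dx":0,"dy":0,"dz":0,"ax":0,"ay":0,"az":0},{"dx":0,"dy":0,"dz":0,"ax":0,"ay":0,"az":0},{"dx":0,"dy":0,"dz":0,"ax":0,"ay":0,"az":0},{"dx":0,"dy":0,"dz":0,"ax":0,"ay":0,"az":0},{"dx":0,"dy":0,"dz":4,"ax":0,"ay":0,"az":0},{"dx":0,"dy":0,"dz":8,"ax":0,"ay":0,"az":0},{"dx":0,"dy":-4,"dz":12,"ax":0,"ay":0,"az":-0.12},{"dx":0,"dy":-8,"dz":12,"ax":0,"ay":0,"az":-0.24},{"dx":0,"dy":-12,"dz":12,"ax":0,"ay":0,"az":-0.36},{"dx":0,"dy":-16,"dz":12,"ax":0,"ay":0,"az":-0.48}]' 0.6
python3 -m creep '[{"dx":-0.5,"dy":-4,"dz":0,"ax":0,"ay":0,"az":-0.12},{"dx":-1,"dy":-8,"dz":0,"ax":0,"ay":0,"az":-0.24},{"dx":-1.5,"dy":-12,"dz":0,"ax":0,"ay":0,"az":-0.36},{"dx":-2,"dy":-16,"dz":0,"ax":0,"ay":0,"az":-0.48},{"dx":-2.5,"dy":-20,"dz":0,"ax":0,"ay":0,"az":-0.6},{"dx":-3,"dy":-24,"dz":0,"ax":0,"ay":0,"az":-0.72},{"dx":-3.3,"dy":-28,"dz":0,"ax":0,"ay":0,"az":-0.81},{"dx":-3.3,"dy":-31.5,"dz":0,"ax":0,"ay":0,"az":-0.81},{"dx":-3.3,"dy":-31.5,"dz":0,"ax":0,"ay":0,"az":-0.81},{"dx":-3.3,"dy":-31.5,"dz":0,"ax":0,"ay":0,"az":-0.81}]'
python3 - <<'E'
from h import *
exec(open("fit.py").read().split('print("scraper",')[0].replace("print(","(lambda*a:0)("))
for z in (0,3):
    x,f=sil([box(-70,56,-9,9,28+z,46+z),box(57,61,-56,56,z,40+z),box(57,76,-56,-52,z,40+z),box(57,76,52,56,z,40+z)],mk(Y+Rd,roiS),np.array([560,-365,1.8]),[5,5,.1]);print(z,x,f)
cv2.imwrite("pics/sc2.png",camera("scene")[60:230,230:400][:,:,::-1])
E
```

```text
time: 8.72
position: [594.1, -33.6, 258.9]
orientation: [[-0.863, 0.505, 0.002], [0.505, 0.863, -0.0], [-0.002, 0.001, -1.0]]
contact_force: [0.4, -0.3, -0.6]
gripper_width: 54.8
finger_force: 0.0
time: 9.55
position: [560.6, -348.6, 257.2]
orientation: [[-0.232, 0.973, -0.001], [0.973, 0.232, 0.0], [0.001, -0.0, -1.0]]
contact_force: [0.8, 1.4, -1.7]
gripper_width: 54.8
finger_force: 0.0
0 [ 562.00316084 -363.29661926    1.8091125 ] 0.26537186267103163
3 [ 562.46822685 -363.0897318     1.79992499] 0.20869533282968186
```

```bash
python3 -m creep '[{"dx":0.2,"dy":-1.4,"dz":-4,"ax":0,"ay":0,"az":0},{"dx":0.2,"dy":-1.4,"dz":-8,"ax":0,"ay":0,"az":0},{"dx":0.2,"dy":-1.4,"dz":-12,"ax":0,"ay":0,"az":0},{"dx":0.2,"dy":-1.4,"dz":-15.7,"ax":0,"ay":0,"az":0},{"dx":0.2,"dy":-1.4,"dz":-15.7,"ax":0,"ay":0,"az":0},{"dx":0.2,"dy":-1.4,"dz":-15.7,"ax":0,"ay":0,"az":0}]'; python3 -m creep '[{"dx":0,"dy":0,"dz":0,"ax":0,"ay":0,"az":0},{"dx":0,"dy":0,"dz":0,"ax":0,"ay":0,"az":0},{"dx":0,"dy":0,"dz":0,"ax":0,"ay":0,"az":0},{"dx":0,"dy":0,"dz":0,"ax":0,"ay":0,"az":0},{"dx":0,"dy":0,"dz":0,"ax":0,"ay":0,"az":0},{"dx":0,"dy":0,"dz":0,"ax":0,"ay":0,"az":0},{"dx":0,"dy":0,"dz":0,"ax":0,"ay":0,"az":0},{"dx":0,"dy":0,"dz":0,"ax":0,"ay":0,"az":0}]' 0 50
```

```text
time: 10.1
position: [562.7, -359.5, 99.6]
orientation: [[-0.235, 0.972, -0.003], [0.972, 0.235, 0.002], [0.003, -0.003, -1.0]]
contact_force: [0.3, 0.4, 0.6]
gripper_width: 54.8
finger_force: 0.0
time: 10.77
position: [563.5, -361.3, 101.4]
orientation: [[-0.233, 0.972, 0.0], [0.972, 0.233, -0.0], [-0.0, 0.0, -1.0]]
contact_force: [-1.6, 1.5, 8.6]
gripper_width: 18.0
finger_force: 50.0
```

```bash
python3 -m creep '[{"dx":0,"dy":0,"dz":3,"ax":0,"ay":0,"az":0},{"dx":0,"dy":0,"dz":5,"ax":0,"ay":0,"az":0},{"dx":-0.5,"dy":3,"dz":6,"ax":0,"ay":0,"az":-0.1},{"dx":-1,"dy":7,"dz":6,"ax":0,"ay":0,"az":-0.2},{"dx":-1.5,"dy":11,"dz":6,"ax":0,"ay":0,"az":-0.281},{"dx":-2,"dy":14,"dz":6,"ax":0,"ay":0,"az":-0.281},{"dx":-2,"dy":15.6,"dz":4,"ax":0,"ay":0,"az":-0.281},{"dx":-2,"dy":15.6,"dz":2.5,"ax":0,"ay":0,"az":-0.281},{"dx":-2,"dy":15.6,"dz":2.5,"ax":0,"ay":0,"az":-0.281},{"dx":-2,"dy":15.6,"dz":2.5,"ax":0,"ay":0,"az":-0.281}]'
python3 - <<'E'
from h import *
for n in("scene","side"): cv2.imwrite(f"pics/{n}3.png",camera(n)[:,:,::-1])
a=cv2.imread("pics/scene3.png");b=cv2.imread("pics/side3.png")
cv2.imwrite("pics/z3.png",np.hstack([cv2.resize(a[90:290,180:380],None,fx=2,fy=2),cv2.resize(b[150:350,170:370],None,fx=2,fy=2)]))
E
```

```text
time: 11.6
position: [543.0, -205.0, 125.4]
orientation: [[0.045, 0.999, -0.001], [0.999, -0.045, 0.001], [0.0, -0.001, -1.0]]
contact_force: [-0.3, -0.1, -0.6]
gripper_width: 17.1
finger_force: 50.0
```

View pics/z3.png

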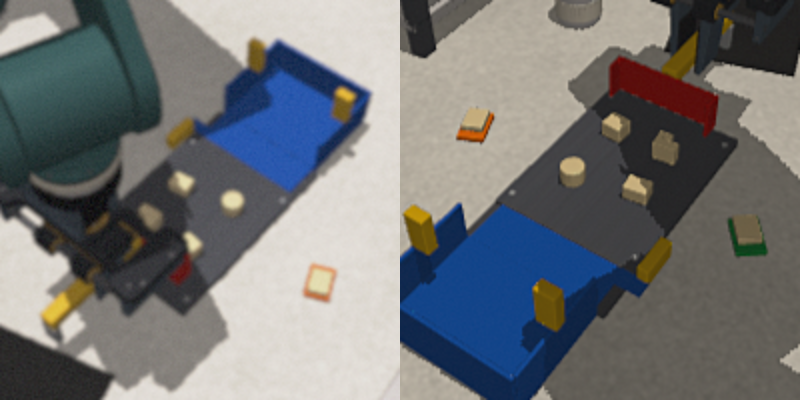

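```bash
python3 -m creep '[{"dx":0,"dy":0,"dz":-1,"ax":0,"ay":0,"az":0},{"dx":0,"dy":0,"dz":-1.55,"ax":0,"ay":0,"az":0},{"dx":0,"dy":0,"dz":-1.55,"ax":0,"ay":0,"az":0},{"dx":0,"dy":0,"dz":-1.55,"ax":0,"ay":0,"az":0}]'
```

```text
time: 12.03
position: [543.0, -205.2, 109.7]
orientation: [[0.045, 0.999, -0.001], [0.999, -0.045, 0.0], [0.0, -0.001, -1.0]]
contact_force: [0.3, -0.1, -2.1]
gripper_width: 17.9
finger_force: 50.0
```

```bash
python3 -m creep '[{"dx":0.05,"dy":0.8,"dz":0,"ax":0,"ay":0,"az":0},{"dx":0.1,"dy":1.8,"dz":0,"ax":0,"ay":0,"az":0},{"dx":0.15,"dy":2.8,"dz":0,"ax":0,"ay":0,"az":0},{"dx":0.2,"dy":3.8,"dz":0,"ax":0,"ay":0,"az":0},{"dx":0.25,"dy":4.8,"dz":0,"ax":0,"ay":0,"az":0},{"dx":0.3,"dy":5.8,"dz":0,"ax":0,"ay":0,"az":0},{"dx":0.35,"dy":6.8,"dz":0,"ax":0,"ay":0,"az":0},{"dx":0.4,"dy":7.8,"dz":0,"ax":0,"ay":0,"az":0},{"dx":0.45,"dy":8.8,"dz":0,"ax":0,"ay":0,"az":0},{"dx":0.5,"dy":9.8,"dz":0,"ax":0,"ay":0,"az":0}]' && python3 -m creep '[{"dx":0.05,"dy":1,"dz":0,"ax":0,"ay":0,"az":0},{"dx":0.1,"dy":2,"dz":0,"ax":0,"ay":0,"az":0},{"dx":0.15,"dy":3,"dz":0,"ax":0,"ay":0,"az":0},{"dx":0.2,"dy":4,"dz":0,"ax":0,"ay":0,"az":0},{"dx":0.25,"dy":5,"dz":0,"ax":0,"ay":0,"az":0},{"dx":0.3,"dy":6,"dz":0,"ax":0,"ay":0,"az":0},{"dx":0.35,"dy":7,"dz":0,"ax":0,"ay":0,"az":0},{"dx":0.4,"dy":7.5,"dz":0,"ax":0,"ay":0,"az":0},{"dx":0.4,"dy":8,"dz":0,"ax":0,"ay":0,"az":0}]'
```

```text
time: 12.87
position: [548.3, -106.1, 110.2]
orientation: [[0.045, 0.999, 0.0], [0.999, -0.045, -0.0], [-0.0, 0.0, -1.0]]
contact_force: [-0.3, -0.2, -2.2]
gripper_width: 17.8
finger_force: 50.0
time: 13.62
position: [552.3, -26.4, 110.1]
orientation: [[0.045, 0.999, -0.0], [0.999, -0.045, -0.0], [-0.0, -0.0, -1.0]]
contact_force: [0.3, -0.8, -1.0]
gripper_width: 17.6
finger_force: 50.0
```

```bash
python3 - <<'E'
from h import *
for n in("scene","side"): cv2.imwrite(f"pics/{n}4.png",camera(n)[:,:,::-1])
a=cv2.imread("pics/scene4.png");b=cv2.imread("pics/side4.png")
cv2.imwrite("pics/z4.png",np.hstack([cv2.resize(a[90:290,180:380],None,fx=2,fy=2),cv2.resize(b[180:380,130:330],None,fx=2,fy=2)]))
E
```

```text
(no output)
```

View pics/z4.png

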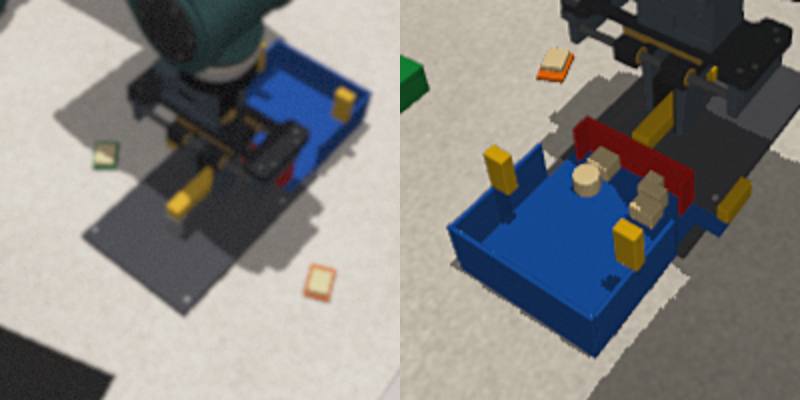

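```bash
python3 -m creep '[{"dx":0.05,"dy":0.8,"dz":0,"ax":0,"ay":0,"az":0},{"dx":0.1,"dy":1.8,"dz":0,"ax":0,"ay":0,"az":0},{"dx":0.15,"dy":2.8,"dz":0,"ax":0,"ay":0,"az":0},{"dx":0.2,"dy":3.8,"dz":0,"ax":0,"ay":0,"az":0},{"dx":0.25,"dy":4.8,"dz":0,"ax":0,"ay":0,"az":0},{"dx":0.3,"dy":5.6,"dz":0,"ax":0,"ay":0,"az":0},{"dx":0.3,"dy":6.2,"dz":0,"ax":0,"ay":0,"az":0},{"dx":0.3,"dy":6.6,"dz":0,"ax":0,"ay":0,"az":0},{"dx":0.3,"dy":6.6,"dz":0,"ax":0,"ay":0,"az":0}]' && python3 -m creep '[{"dx":-0.02,"dy":-0.3,"dz":0,"ax":0,"ay":0,"az":0},{"dx":-0.04,"dy":-0.8,"dz":0,"ax":0,"ay":0,"az":0},{"dx":-0.04,"dy":-0.8,"dz":2,"ax":0,"ay":0,"az":0},{"dx":-0.04,"dy":-0.8,"dz":5,"ax":0,"ay":0,"az":0},{"dx":-0.04,"dy":-0.8,"dz":8,"ax":0,"ay":0,"az":0},{"dx":-0.3,"dy":-4.8,"dz":9,"ax":0,"ay":0,"az":0},{"dx":-0.5,"dy":-8.8,"dz":9,"ax":0,"ay":0,"az":0},{"dx":-0.7,"dy":-12.8,"dz":9,"ax":0,"ay":0,"az":0}]'
python3 - <<'E'
from h import *
b=camera("side")[:,:,::-1];cv2.imwrite("pics/z5.png",cv2.resize(b[180:380,130:350],None,fx=2.5,fy=2.5))
E
```

```text
time: 14.47
position: [555.2, 39.6, 110.1]
orientation: [[0.044, 0.999, 0.0], [0.999, -0.044, 0.0], [0.0, 0.0, -1.0]]
contact_force: [-0.1, -1.2, -1.5]
gripper_width: 17.7
finger_force: 50.0
time: 15.13
position: [548.3, -91.0, 201.4]
orientation: [[0.044, 0.999, 0.002], [0.999, -0.044, -0.001], [-0.0, 0.002, -1.0]]
contact_force: [0.3, 0.3, -2.0]
gripper_width: 17.7
finger_force: 50.0
```

View pics/z5.png

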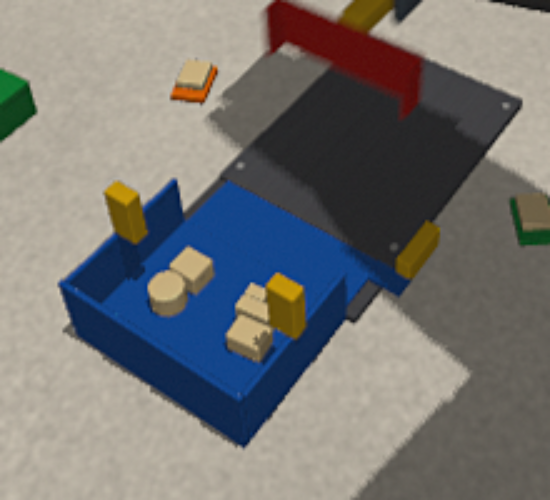

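```bash
python3 -m creep '[{"dx":0.2,"dy":-4,"dz":0,"ax":0,"ay":0,"az":0.05},{"dx":0.4,"dy":-8,"dz":0,"ax":0,"ay":0,"az":0.1},{"dx":0.7,"dy":-12,"dz":0,"ax":0,"ay":0,"az":0.15},{"dx":1,"dy":-16,"dz":0,"ax":0,"ay":0,"az":0.2},{"dx":1.2,"dy":-20,"dz":-1,"ax":0,"ay":0,"az":0.25},{"dx":1.4,"dy":-24,"dz":-3,"ax":0,"ay":0,"az":0.281},{"dx":1.5,"dy":-27,"dz":-5,"ax":0,"ay":0,"az":0.281},{"dx":1.5,"dy":-27,"dz":-7.5,"ax":0,"ay":0,"az":0.281},{"dx":1.5,"dy":-27,"dz":-7.5,"ax":0,"ay":0,"az":0.281},{"dx":1.5,"dy":-27,"dz":-7.5,"ax":0,"ay":0,"az":0.281}]'
```

```text
time: 16.02
position: [561.9, -359.2, 124.0]
orientation: [[-0.233, 0.973, -0.003], [0.973, 0.233, 0.002], [0.002, -0.002, -1.0]]
contact_force: [-0.2, 0.3, -0.4]
gripper_width: 17.7
finger_force: 50.0
```

```bash
python3 -m creep '[{"dx":0.1,"dy":-0.1,"dz":-1,"ax":0,"ay":0,"az":0},{"dx":0.1,"dy":-0.1,"dz":-1.6,"ax":0,"ay":0,"az":0},{"dx":0.1,"dy":-0.1,"dz":-2,"ax":0,"ay":0,"az":0},{"dx":0.1,"dy":-0.1,"dz":-2.2,"ax":0,"ay":0,"az":0},{"dx":0.1,"dy":-0.1,"dz":-2.2,"ax":0,"ay":0,"az":0}]'
```

```text
time: 16.43
position: [564.3, -359.7, 103.1]
orientation: [[-0.234, 0.972, -0.0], [0.972, 0.234, 0.0], [0.0, -0.0, -1.0]]
contact_force: [0.2, 0.5, -2.0]
gripper_width: 17.6
finger_force: 50.0
```

```bash
python3 -m creep '[{"dx":0,"dy":-0.1,"dz":-0.1,"ax":0,"ay":0,"az":0},{"dx":0,"dy":-0.1,"dz":-0.15,"ax":0,"ay":0,"az":0},{"dx":0,"dy":-0.1,"dz":-0.2,"ax":0,"ay":0,"az":0},{"dx":0,"dy":-0.1,"dz":-0.2,"ax":0,"ay":0,"az":0}]'
```

```text
time: 16.77
position: [564.4, -361.2, 101.4]
orientation: [[-0.234, 0.972, 0.0], [0.972, 0.234, -0.0], [-0.0, 0.0, -1.0]]
contact_force: [0.3, -0.0, 0.4]
gripper_width: 17.8
finger_force: 50.0
```

```bash
python3 -m creep '[{"dx":0,"dy":0,"dz":0,"ax":0,"ay":0,"az":0},{"dx":0,"dy":0,"dz":0,"ax":0,"ay":0,"az":0},{"dx":0,"dy":0,"dz":0,"ax":0,"ay":0,"az":0},{"dx":0,"dy":0,"dz":0,"ax":0,"ay":0,"az":0},{"dx":0,"dy":0,"dz":2,"ax":0,"ay":0,"az":0},{"dx":0,"dy":0,"dz":5,"ax":0,"ay":0,"az":0},{"dx":0,"dy":0,"dz":9,"ax":0,"ay":0,"az":0},{"dx":-1,"dy":3.5,"dz":10,"ax":0,"ay":0,"az":-0.1},{"dx":-2,"dy":7.5,"dz":10,"ax":0,"ay":0,"az":-0.2}]' 0.55 && python3 -m creep '[{"dx":-1,"dy":4,"dz":0,"ax":0,"ay":0,"az":-0.08},{"dx":-2,"dy":8,"dz":0,"ax":0,"ay":0,"az":-0.08},{"dx":-3,"dy":12,"dz":0,"ax":0,"ay":0,"az":-0.08},{"dx":-4,"dy":16,"dz":0,"ax":0,"ay":0,"az":-0.08},{"dx":-5,"dy":20,"dz":-1,"ax":0,"ay":0,"az":-0.08},{"dx":-6,"dy":24,"dz":-2,"ax":0,"ay":0,"az":-0.08},{"dx":-7,"dy":27.5,"dz":-4,"ax":0,"ay":0,"az":-0.08},{"dx":-7.5,"dy":29.4,"dz":-6,"ax":0,"ay":0,"az":-0.08},{"dx":-7.5,"dy":29.4,"dz":-6,"ax":0,"ay":0,"az":-0.08},{"dx":-7.5,"dy":29.4,"dz":-6,"ax":0,"ay":0,"az":-0.08}]'
python3 - <<'E'
from h import *
a=camera("scene")[:,:,::-1];b=camera("side")[:,:,::-1]
cv2.imwrite("pics/z6.png",np.hstack([cv2.resize(a[200:400,90:290],None,fx=2,fy=2),cv2.resize(b[100:300,200:400],None,fx=2,fy=2)]))
E
```

```text
time: 17.52
position: [545.7, -287.6, 204.9]
orientation: [[-0.03, 1.0, 0.006], [1.0, 0.03, -0.003], [-0.004, 0.006, -1.0]]
contact_force: [0.5, 0.6, 0.0]
gripper_width: 50.4
finger_force: 0.0
time: 18.35
position: [468.6, 8.7, 140.5]
orientation: [[0.042, 0.999, -0.002], [0.999, -0.042, 0.0], [-0.0, -0.002, -1.0]]
contact_force: [0.0, -1.1, 0.3]
gripper_width: 49.9
finger_force: 0.0
```

View pics/z6.png

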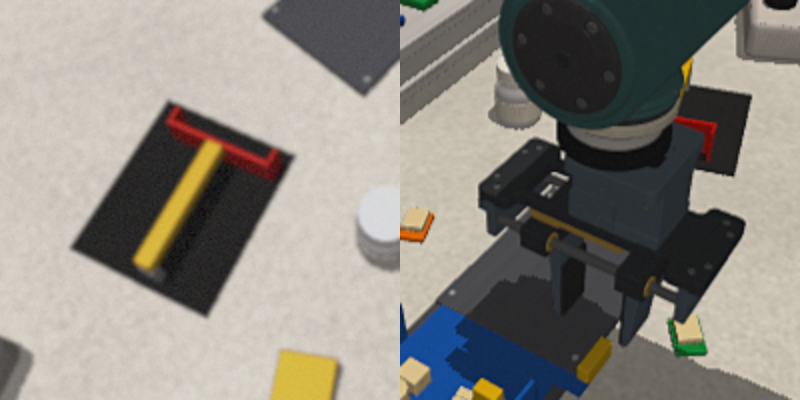

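```bash
python3 -m creep '[{"dx":0.1,"dy":-0.1,"dz":-2.5,"ax":0,"ay":0,"az":0},{"dx":0.1,"dy":-0.1,"dz":-4.3,"ax":0,"ay":0,"az":0},{"dx":0.1,"dy":-0.1,"dz":-5.0,"ax":0,"ay":0,"az":0},{"dx":0.1,"dy":-0.1,"dz":-5.0,"ax":0,"ay":0,"az":0}]' && python3 -m creep '[{"dx":0,"dy":0,"dz":0,"ax":0,"ay":0,"az":0},{"dx":0,"dy":0,"dz":0,"ax":0,"ay":0,"az":0},{"dx":0,"dy":0,"dz":0,"ax":0,"ay":0,"az":0},{"dx":0,"dy":0,"dz":0,"ax":0,"ay":0,"az":0},{"dx":0,"dy":0,"dz":0,"ax":0,"ay":0,"az":0},{"dx":0,"dy":0,"dz":0,"ax":0,"ay":0,"az":0},{"dx":0,"dy":0,"dz":0,"ax":0,"ay":0,"az":0}]' 0 20
```

```text
time: 18.78
position: [470.1, 6.1, 90.5]
orientation: [[0.045, 0.999, -0.001], [0.999, -0.045, 0.0], [-0.0, -0.001, -1.0]]
contact_force: [0.4, 0.3, 0.7]
gripper_width: 50.4
finger_force: 0.0
time: 19.37
position: [468.6, 6.9, 91.0]
orientation: [[0.044, 0.999, -0.004], [0.999, -0.044, 0.0], [-0.0, -0.004, -1.0]]
contact_force: [-9.5, -2.6, 11.3]
gripper_width: 11.8
finger_force: 20.0
```

```bash
python3 -m creep '[{"dx":0.0,"dy":0.6,"dz":1.4,"ax":0,"ay":0,"az":0},{"dx":0.05,"dy":1.4,"dz":2.6,"ax":0,"ay":0,"az":0},{"dx":0.1,"dy":2.5,"dz":3.6,"ax":0,"ay":0,"az":0},{"dx":0.15,"dy":3.7,"dz":4.4,"ax":0,"ay":0,"az":0},{"dx":0.2,"dy":5.1,"dz":5.0,"ax":0,"ay":0,"az":0},{"dx":0.3,"dy":6.6,"dz":5.2,"ax":0,"ay":0,"az":0},{"dx":0.35,"dy":8.1,"dz":5.2,"ax":0,"ay":0,"az":0},{"dx":0.4,"dy":9.3,"dz":4.9,"ax":0,"ay":0,"az":0},{"dx":0.4,"dy":9.8,"dz":4.8,"ax":0,"ay":0,"az":0},{"dx":0.4,"dy":9.8,"dz":4.8,"ax":0,"ay":0,"az":0}]' 0 20; python3 -m creep '[{"dx":0,"dy":0.4,"dz":0,"ax":0,"ay":0,"az":0},{"dx":0,"dy":0.6,"dz":0,"ax":0,"ay":0,"az":0},{"dx":0,"dy":0.6,"dz":0,"ax":0,"ay":0,"az":0}]'
```

```text
time: 20.2
position: [473.2, 105.5, 139.2]
orientation: [[0.043, 0.999, -0.003], [0.999, -0.043, -0.001], [-0.001, -0.003, -1.0]]
contact_force: [-9.3, 1.3, 10.2]
gripper_width: 11.8
finger_force: 20.6
time: 20.45
position: [473.3, 108.0, 139.1]
orientation: [[0.041, 0.999, -0.003], [0.999, -0.041, -0.006], [-0.006, -0.003, -1.0]]
contact_force: [-3.5, -55.3, 14.4]
gripper_width: 11.7
finger_force: 42.5
```

```bash
python3 -m creep '[{"dx":0,"dy":-0.2,"dz":0,"ax":0,"ay":0,"az":0},{"dx":0,"dy":-0.2,"dz":0,"ax":0,"ay":0,"az":0},{"dx":0,"dy":-0.2,"dz":0,"ax":0,"ay":0,"az":0}]' 0.2; python3 -m creep '[{"dx":0,"dy":-0.5,"dz":0,"ax":0,"ay":0,"az":0},{"dx":0,"dy":-0.5,"dz":1,"ax":0,"ay":0,"az":0},{"dx":0,"dy":-0.5,"dz":4,"ax":0,"ay":0,"az":0},{"dx":0,"dy":-0.5,"dz":8,"ax":0,"ay":0,"az":0},{"dx":0,"dy":-4,"dz":11,"ax":0,"ay":0,"az":0},{"dx":0,"dy":-8,"dz":13,"ax":0,"ay":0,"az":0},{"dx":0,"dy":-12,"dz":14,"ax":0,"ay":0,"az":0},{"dx":0,"dy":-16,"dz":14,"ax":0,"ay":0,"az":0},{"dx":0,"dy":-20,"dz":14,"ax":0,"ay":0,"az":0},{"dx":0,"dy":-23,"dz":14,"ax":0,"ay":0,"az":0}]'
python3 - <<'E'
from h import *
a=camera("scene")[:,:,::-1];b=camera("side")[:,:,::-1];cv2.imwrite("pics/scene7.png",a);cv2.imwrite("pics/side7.png",b)
cv2.imwrite("pics/z7.png",np.hstack([cv2.resize(a[90:200,260:390],None,fx=3,fy=3),cv2.resize(b[200:370,140:310],None,fx=2.35,fy=2.35)[:330]]))
E
```

```text
time: 20.7
position: [471.9, 107.0, 138.7]
orientation: [[0.043, 0.999, -0.006], [0.999, -0.043, -0.003], [-0.003, -0.006, -1.0]]
contact_force: [-14.8, -28.5, 17.7]
gripper_width: 18.2
finger_force: 14.8
time: 21.53
position: [474.1, -123.5, 280.6]
orientation: [[0.044, 0.999, 0.002], [0.999, -0.044, -0.001], [-0.001, 0.002, -1.0]]
contact_force: [-0.3, 0.2, 0.4]
gripper_width: 18.3
finger_force: 0.0
```

View pics/z7.png

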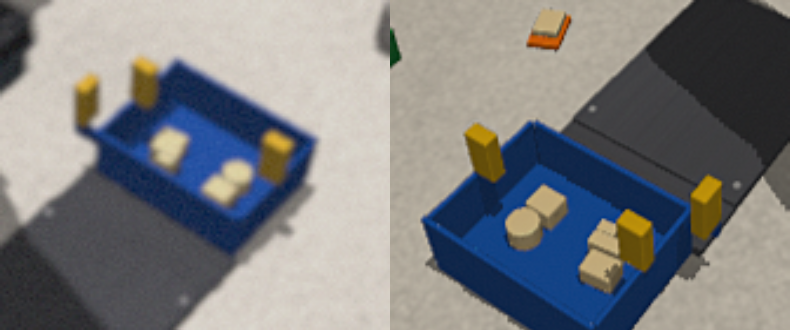

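```bash
python3 - <<'E'
from h import *
exec(open("fit.py").read().split("f=least")[0])
st=[556.6,74.2,1.525]
def corners(w,a):
    c,s=np.cos(a),np.sin(a);o=[]
    for t in(-6,6):
        for rr in(45,83):
            for hh in(-4,16):
                u=rr*c-hh*s;z=8+rr*s+hh*c
                o.append({'L':[50+t,68+u,z],'R':[50+t,-68-u,z],'F':[-u,84+t,z]}[w])
    return T(*st,o)
for n,c in(("scene",S),("side",D)):
    h=cv2.cvtColor(cv2.imread(f"pics/{n}7.png"),cv2.COLOR_BGR2HSV);m=cv2.inRange(h,(14,120,40),(34,255,255))
    k,l,s,ce=cv2.connectedComponentsWithStats(m)
    for w in"LRF":
        P=[proj(corners(w,a),c) for a in np.arange(1.2,1.66,.05)]
        i=min(range(1,k),key=lambda i:np.hypot(*(ce[i]-P[-2].mean(0))) if s[i,4]>60 else 1e9)
        mi=(l==i).astype(np.uint8)*255;o=[]
        for p in P:
            b=9e9
            for ox in np.arange(-3,3.1,.5):
                for oy in np.arange(-3,3.1,.5):
                    q=np.zeros_like(mi);cv2.fillConvexPoly(q,cv2.convexHull(((p+[ox,oy])*16).astype(np.int32)),255,8,4)
                    e=np.abs(q.astype(float)-mi).sum()/255
                    if e<b:b=e;bo=(ox,oy)
            o.append((int(b),float(bo[0]),float(bo[1])))
        print(n,w,s[i],o[::2],o[-2:])
E
```

```text
scene L [305 110   7  15  93] [(173, 3.0, 1.0), (111, 3.0, 2.0), (80, 3.0, 1.5), (75, 0.5, 0.5), (70, -1.0, 0.0)] [(70, -1.0, 0.0), (73, -2.5, -0.5)]
scene R [347 134  11  17 117] [(204, -3.0, -3.0), (123, -3.0, -3.0), (71, -3.0, -3.0), (58, -2.0, -1.0), (68, 0.0, 0.5)] [(68, 0.0, 0.5), (66, 2.5, 0.5)]
scene F [286 115   7  17  82] [(133, 3.0, -3.0), (94, 2.5, -2.5), (73, 2.0, -2.5), (73, 0.5, -1.5), (80, -1.5, 0.5)] [(80, -1.5, 0.5), (83, -3.0, 1.0)]
side L [236 289  16  27 318] [(440, -3.0, -3.0), (285, -3.0, -2.0), (118, -3.0, -2.0), (57, -1.5, 0.5), (71, 2.0, 2.0)] [(71, 2.0, 2.0), (81, 3.0, 2.5)]
side R [172 252  17  26 271] [(383, 3.0, 0.5), (273, 3.0, 1.5), (159, 3.0, 2.0), (81, 3.0, 2.5), (69, -0.5, 1.5)] [(69, -0.5, 1.5), (65, -0.5, -0.5)]
side F [268 274  13  28 286] [(289, -3.0, 3.0), (201, -3.0, 3.0), (121, -2.0, 3.0), (68, 0.0, 3.0), (52, 2.0, 1.0)] [(52, 2.0, 1.0), (57, 3.0, -1.0)]
```

```bash
python3 -m creep '[{"dx":-0.3,"dy":4,"dz":-3,"ax":0,"ay":0,"az":0},{"dx":-0.3,"dy":8,"dz":-6,"ax":0,"ay":0,"az":0},{"dx":-0.3,"dy":11,"dz":-9,"ax":0,"ay":0,"az":0},{"dx":-0.3,"dy":14,"dz":-12,"ax":0,"ay":0,"az":0},{"dx":-0.3,"dy":15.3,"dz":-13.8,"ax":0,"ay":0,"az":0},{"dx":-0.3,"dy":15.3,"dz":-13.8,"ax":0,"ay":0,"az":0},{"dx":-0.3,"dy":15.3,"dz":-13.8,"ax":0,"ay":0,"az":0}]' 0; python3 -m creep '[{"dx":0,"dy":0.5,"dz":0,"ax":0,"ay":0,"az":0},{"dx":0,"dy":1,"dz":0,"ax":0,"ay":0,"az":0},{"dx":0,"dy":1.5,"dz":0,"ax":0,"ay":0,"az":0},{"dx":0,"dy":2,"dz":0,"ax":0,"ay":0,"az":0},{"dx":0,"dy":2.4,"dz":0,"ax":0,"ay":0,"az":0},{"dx":0,"dy":2.7,"dz":0,"ax":0,"ay":0,"az":0},{"dx":0,"dy":2.7,"dz":0,"ax":0,"ay":0,"az":0}]'
```

```text
time: 22.22
position: [470.4, 33.4, 140.3]
orientation: [[0.041, 0.999, -0.003], [0.999, -0.041, 0.0], [-0.0, -0.003, -1.0]]
contact_force: [-0.6, -1.1, -0.6]
gripper_width: 0.8
finger_force: 0.0
time: 22.8
position: [471.5, 58.4, 141.6]
orientation: [[0.042, 0.999, 0.001], [0.999, -0.042, -0.002], [-0.002, 0.001, -1.0]]
contact_force: [-0.5, -17.0, 6.3]
gripper_width: 0.6
finger_force: 8.5
```

```bash
python3 -m creep '[{"dx":0,"dy":-1,"dz":0,"ax":0,"ay":0,"az":0},{"dx":0,"dy":-3,"dz":1,"ax":0,"ay":0,"az":0},{"dx":0,"dy":-6,"dz":4,"ax":0,"ay":0,"az":0},{"dx":0,"dy":-9,"dz":8,"ax":0,"ay":0,"az":0},{"dx":0,"dy":-12,"dz":12,"ax":0,"ay":0,"az":0},{"dx":0,"dy":-12,"dz":14,"ax":0,"ay":0,"az":0},{"dx":0,"dy":-12,"dz":14,"ax":0,"ay":0,"az":0}]'; python3 -c "
from cell import r;print(r.job_done())"
```

```text
time: 23.38
position: [473.5, -63.5, 287.3]
orientation: [[0.046, 0.999, 0.008], [0.999, -0.046, -0.002], [-0.001, 0.009, -1.0]]
contact_force: [2.0, -0.5, 0.5]
gripper_width: 0.6
finger_force: 0.0
the job is handed in; nothing more can be done
None
```

The job is handed in at about 23 s, with no verdict shown: all four off-cuts are in the tray, its three panels are upright, the scraper is back on its mat, and I never moved the cassettes or the jar.

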